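Add the next crosswise layer to a drying stack of slats

TASK

The pine slats are being stacked crosswise to dry, two to a layer. Add the third layer: lay the two loose full-length slats across the upper pair, each straight above one of the two bottom slats, parallel to it and with the ends even. Do not shift the stack, and leave the short offcut and everything else where it is.

Things in the scene. Friction and masses are not known exactly. Their poses are not given: they have to be found in the camera images.
- bottom_slat_1: planed pine slat 160 long x 28 wide x 14 mm thick; origin at the centre of its underside, x along its length, y across its width, z up (out of its top face). One of the bottom pair of the started stack; lies flat on the table. The stack may stand turned up to 35 degrees.
- bottom_slat_2: planed pine slat 160 long x 28 wide x 14 mm thick; origin at the centre of its underside, x along its length, y across its width, z up (out of its top face). The other one of the bottom pair, flat on the table, parallel to bottom_slat_1 within a few degrees, about 110 mm from it centre to centre.
- cross_slat_1: planed pine slat 160 long x 28 wide x 14 mm thick; origin at the centre of its underside, x along its length, y across its width, z up (out of its top face). One of the upper pair: it lies across both bottom slats near their ends, at right angles to them; its underside is 14 mm and its top 28 mm above the table.
- cross_slat_2: planed pine slat 160 long x 28 wide x 14 mm thick; origin at the centre of its underside, x along its length, y across its width, z up (out of its top face). The other one of the upper pair, at the bottom slats' other ends, about 110 mm from cross_slat_1 centre to centre; top 28 mm above the table.
- loose_slat_1: planed pine slat 160 long x 28 wide x 14 mm thick; origin at the centre of its underside, x along its length, y across its width, z up (out of its top face). Lies flat and alone on the table to the right of the stack, to be laid on the stack; weighs 25 to 50 g.
- loose_slat_2: planed pine slat 160 long x 28 wide x 14 mm thick; origin at the centre of its underside, x along its length, y across its width, z up (out of its top face). The second loose slat, like the first; either one may go on either side of the stack.
- short_slat: offcut of the same pine slat, only 90 x 28 x 14 mm, lying in a row with the loose slats, not to be moved; origin at the centre of its underside, x along its length
- chisel: chisel 246 mm long, 33 mm wide, 23 mm high, lying between the stack and the loose slats, pointing roughly away from the robot; origin under its middle, its own y along its length; not to be moved
- cork_block: cork sanding block 122 x 84 x 33 mm at the near left of the table; origin at the centre of its underside; not to be moved
- pin_tin: flat closed tin 94 x 72 x 24 mm at the near right of the table; origin at the centre of its underside; not to be moved
- fret_panel: thin pierced fret panel 64 x 196 x 4 mm lying flat at the near edge of the table; origin at the centre of its underside; not to be moved

How it is judged:
By the outcome, as a careful person would: the job done as asked, in the order asked, and still so for the second after the job is handed in, with the robot touching nothing.
It also fails if it takes over 54 s, if anything falls off the work surface, if the arm or the gripper's body presses on something with over 40 N, if the wrist force passes 120 N, or if a joint passes its speed limit or range.

ROBOT

A 7-joint arm with a two-finger parallel gripper is mounted at the origin on a cart in front of the work surface, level with it; the furniture and walls round the work are solid. World frame = base frame: x ahead of the robot, y to its left, z up, the work surface at z = 0. Lengths are in m, angles in rad, forces in N, time in s.
With the tool pointing down it reaches from about 0.4 to 0.85 m from the base axis. Payload 10.4 kg.
Tool frame: the origin (TCP) lies midway between the tips of the shut fingers; the grasp point (between the pads) lies 19 mm behind it; z points along the fingers, y is the line along which they close (so a half turn about z gives the same grasp; the last joint's range is limited). The gripper opens to 87 mm and grips with 3 to 60 N. Pads are 19 mm wide; open, the fingers measure 117 mm over their backs; the gripper's body (75 mm by 190 mm) begins 51 mm behind the grasp point.
Start: joints at [-1.372, 0.332, -0.065, 1.46, 0.022, 1.35, -0.088], TCP at [0.137, 0.61, 0.183] pointing down, gripper open.
Joint ranges: [-2.6, 2.6], [-0.5, 2.12], [-1.47, 1.34], [0.16, 2.42], [-1.27, 4.41], [0.06, 2.06], [-2.6, 2.6]. Speed limits (rad/s): [2.22, 2.22, 2.79, 2.79, 3.14, 3.14, 3.14].

INTERFACE

Orientations are given as a unit quaternion [x, y, z, w].
In Python, from bench import r gives the robot as it stands. The module is installed in compiled form; this text tells all that it offers.
- The arm moves only by the tool send_rows, never from a script. Its argument "commands" is a list of rows, each a list of 5 numbers: the finger opening in mm, from 0 to 87, then the shift along the tool's x, y, z in mm, then the turn about the tool's z in rad. In form: [[fingers, tx, ty, tz, roll], ...]. A call has 1 to 12 rows; each row shifts and turns the commanded pose from where the row before left it, along the tool's axes as they then stand; what a row does not reach is not made up. A row lasts 1/12 s, in which the tool goes at most 41.7 mm and 7.16 degrees, less where a joint would pass 70% of its speed; a pose out of reach is approached as far as the arm can. A call with a gripper value outside its range is refused whole. The fingers move at their own pace and stop on an object; the grip force is fixed at half the most. Time passes only in rows, so rows that do not move let the fingers close. It gives the time, the measured TCP pose, the force, the opening and the grip force at its end, in the units of the state.
- r.observe(): the state, without advancing time (a new reading comes with each control period).
- r.read_camera(name): name is "scene" or "top"; returns the picture (480x640x3 uint8, red, green, blue); there is no depth.
- r.camera_model(name): a dict with "intrinsics" (3x3 intrinsics, pixels), "R" (3x3) and "t" (3): a world point X has camera coordinates R X + t. Camera axes: x right, y down, z forward; pixel columns grow to the right and rows downward; lengths in m; the calibration is good to about 2 mm. A picture is of the moment at which its call begins. camera_model takes no time and is no camera call.
- r.job_done(): hands the job in; it is judged then, once.
The state is a dict: "clock": time; "joints": joint angles; "joint_vel": joint speeds; "joint_efforts": joint torques, N m; "position": TCP position; "orientation": TCP orientation; "wrist_force": force on the tool from outside, world axes, zero at the start; "wrist_torque": the same for the moment, N m; "finger_gap": finger opening in m; "grasp_force": force on a finger pad.
Only numpy, scipy, OpenCV 4.12 (cv2) and the standard library are available. Lean on these libraries where they do the work, as an engineer would, in place of code of your own. Each camera call takes 0.05 s, during which the arm holds its last target. There are 200 camera calls.

## Working session

There is one attempt and no reset: what is moved stays moved. The work goes in short steps, Python scripts to look and compute and a tool call to move; the robot and the scene stay as the last step left them, time stands still between calls to the robot, and variables do not carry over. Pictures are saved under pics/ and viewed, at most 10 in all, crops included, and the job is handed in when it is done.

Besides the shell and the picture viewer there is one more tool, called after "Call:" by a JSON object that holds its "fn" and its "kwargs", one argument or row to a line. send_rows: Moves the arm, as the interface text tells. Its arguments: {"type":"object","properties":{"commands":{"type":"array"}},"required":["commands"]}

```bash
mkdir -p pics
python3 - <<'E'
from bench import r
import cv2
for n in("scene","top"):
    im=r.read_camera(n); cv2.imwrite(f"pics/{n}0.png",im[:,:,::-1])
    m=r.camera_model(n); print(n,m)
s=r.observe(); print(s["clock"],s["position"],s["orientation"],s["finger_gap"])
E
```

```text
scene {'intrinsics': array([[443.54939598,   0.        , 322.67294242],
       [  0.        , 443.54939598, 239.83528327],
       [  0.        ,   0.        ,   1.        ]]), 'R': array([[ 0.80458334, -0.59375261, -0.01017268],
       [-0.37872318, -0.49985578, -0.77891781],
       [ 0.45739961,  0.63055693, -0.62704351]]), 't': array([-0.40977647,  0.22311254,  0.64896063])}
top {'intrinsics': array([[482.16560342,   0.        , 321.90728653],
       [  0.        , 482.16560342, 237.73719897],
       [  0.        ,   0.        ,   1.        ]]), 'R': array([[-0.02652163, -0.99955664, -0.01353222],
       [-0.98590231,  0.02839173, -0.16489553],
       [ 0.16520663,  0.00896815, -0.9862182 ]]), 't': array([0.01621116, 0.52573327, 0.96092945])}
0.1 [0.13743007 0.60932649 0.18265684] [ 1.10667783e-01  9.93857273e-01 -6.01539487e-04 -3.21559240e-05] 0.08680350745524922
```

View pics/top0.png

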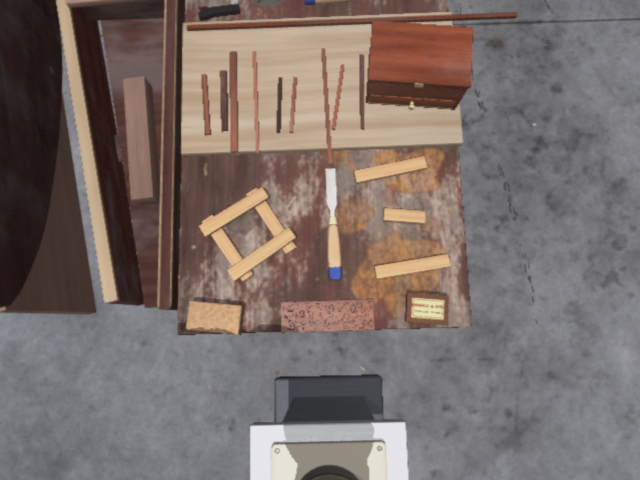

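View pics/scene0.png

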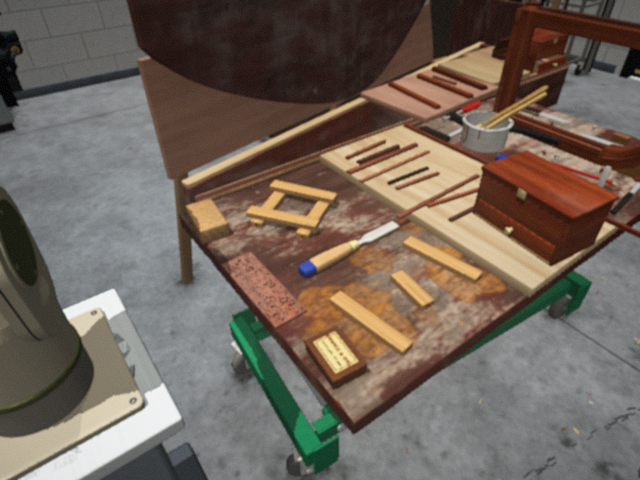

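The top view shows the stack around (248,233), with its cross slats running lower-left to upper-right. The loose slats are at (391,169) and (413,266), the offcut at (405,215) and the chisel at (333,225). Next I segment the pine.

```bash
cat > h.py <<'E'
import numpy as np,cv2
from bench import r
def ray(n,uv,z):
    m=r.camera_model(n);K,R,t=m["intrinsics"],m["R"],m["t"]
    uv=np.atleast_2d(uv).astype(float)
    d=np.c_[uv,np.ones(len(uv))]@np.linalg.inv(K).T@R; c=-R.T@t
    return (c+d*((z-c[2])/d[:,2])[:,None])[:,:2]
def proj(n,P):
    m=r.camera_model(n);q=(np.atleast_2d(P)@m["R"].T+m["t"])@m["intrinsics"].T
    return q[:,:2]/q[:,2:]
def rectify(n,z,x0,x1,y0,y1,s=0.0005,im=None):
    "plane z resampled metrically: row -> x decreasing, col -> y decreasing"
    im=cv2.imread(im) if im else r.read_camera(n)[:,:,::-1]
    X,Y=np.meshgrid(np.arange(x1,x0,-s),np.arange(y1,y0,-s),indexing="ij")
    uv=proj(n,np.c_[X.ravel(),Y.ravel(),np.full(X.size,z)]).astype(np.float32).reshape(X.shape+(2,))
    return cv2.remap(im,uv[...,0],uv[...,1],cv2.INTER_CUBIC)
E
python3 - <<'E'
from h import *
a=rectify("top",.028,.36,.60,.04,.30,im="pics/top0.png")
b=rectify("top",.014,.36,.66,-.27,-.03,im="pics/top0.png")
h=600
out=np.zeros((600,520+10,3),np.uint8)
out[:480,:520]=a
cv2.imwrite("pics/a.png",a);
hsv=cv2.cvtColor(b,cv2.COLOR_BGR2HSV)
# pine sample at loose slats
hs=cv2.cvtColor(cv2.imread("pics/top0.png"),cv2.COLOR_BGR2HSV)
for p in((391,169),(413,266),(405,215),(235,212),(262,254),(375,190),(400,240),(228,248),(270,219)):print(p,hs[p[1],p[0]])
M=((hs[...,2]>165)&(hs[...,1]>75)&(hs[...,0]<28)).astype(np.uint8)
M[:155]=0
for c in cv2.findContours(M,0,2)[0]:
    if cv2.contourArea(c)>150: print(cv2.minAreaRect(c),cv2.contourArea(c))
cv2.imwrite("pics/b.png",np.hstack([b,cv2.resize(cv2.cvtColor(M[150:310,340:470]*255,8),(320,600))]))
E
```

```text
(391, 169) [ 16  98 224]
(413, 266) [ 17  96 225]
(405, 215) [ 15  99 223]
(235, 212) [ 16  97 226]
(262, 254) [ 17  96 226]
(375, 190) [ 11  46 149]
(400, 240) [ 13 119 170]
(228, 248) [ 17  95 226]
(270, 219) [ 17  96 225]
((326.6557922363281, 316.0439453125), (28.30150032043457, 91.23603820800781), 88.63607025146484) 1223.0
((213.11248779296875, 316.72003173828125), (51.88592529296875, 27.849315643310547), 5.946863174438477) 1263.0
((413.3301696777344, 272.9056396484375), (27.046215057373047, 74.98006439208984), 80.3947982788086) 932.0
((401.3487548828125, 247.51602172851562), (33.408504486083984, 22.52543067932129), 27.645973205566406) 353.0
((334.0, 245.5), (41.0, 12.0), 90.0) 394.0
((404.532958984375, 215.03807067871094), (41.822017669677734, 12.111998558044434), 4.085616588592529) 455.0
((252.60000610351562, 240.79998779296875), (56.29522705078125, 76.08293151855469), 57.528804779052734) 1912.5
((232.4950714111328, 210.14588928222656), (14.778417587280273, 74.62088775634766), 58.24052047729492) 902.0
((406.1177062988281, 183.47061157226562), (18.91777801513672, 14.55213737487793), 75.96376037597656) 164.0
((427.2756042480469, 179.6195068359375), (23.53710174560547, 17.18138885498047), 77.90524291992188) 264.0
((391.906005859375, 163.248779296875), (21.904687881469727, 77.86973571777344), 78.2317123413086) 1007.5Traceback (most recent call last):
  File "<stdin>", line 16, in <module>
    return _nx.concatenate(arrs, 1, dtype=dtype, casting=casting)
           ~~~~~~~~~~~~~~~^^^^^^^^^^^^^^^^^^^^^^^^^^^^^^^^^^^^^^^
ValueError: all the input array dimensions except for the concatenation axis must match exactly, but along dimension 0, the array at index 0 has size 601 and the array at index 1 has size 600
```

View pics/a.png

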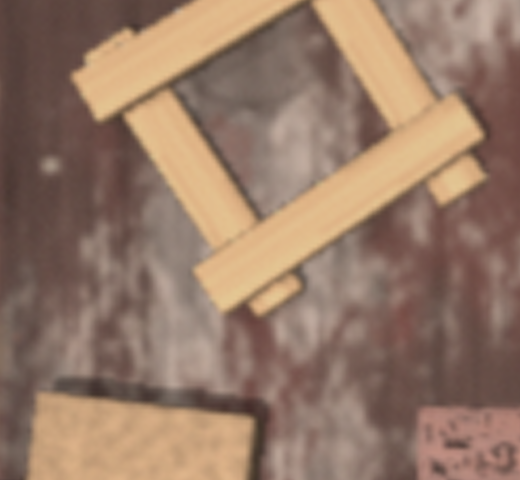

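The crop shows the stack rectified at 28 mm. The cross slats lie on top, and the bottom slats' stub ends are visible, e.g. at (110,45), (275,295) and (457,180). Next I view a wider rectified picture at z=14 mm.

Run:
```python
from h import *
b=rectify("top",.014,.36,.76,-.29,.29,.00075,im="pics/top0.png")
cv2.imwrite("pics/b.png",b); print(b.shape)
m=r.camera_model("top");print(-m["R"].T@m["t"])
```

```text
(534, 774, 3)
[ 0.35999968 -0.00734027  1.03459655]
```

View pics/b.png

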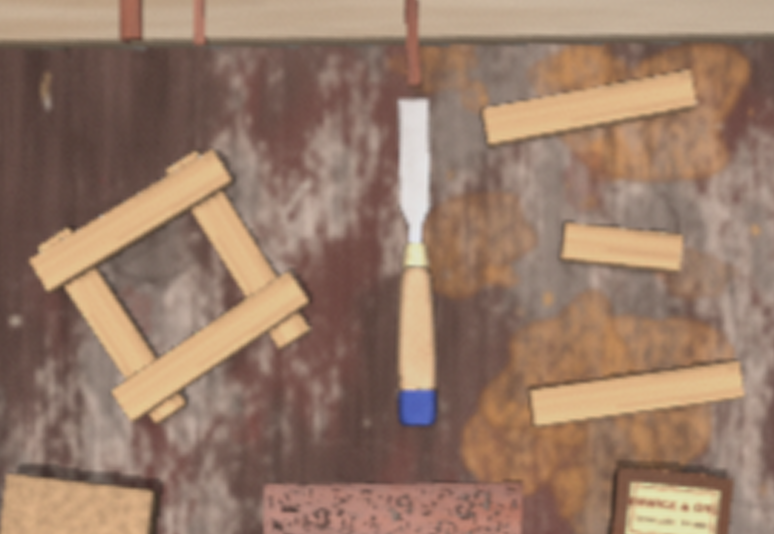

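The view is clear: the loose slats are at (589,107) and (636,393), and the bottom slats run (55,240)-(170,407) and (183,163)-(292,331). Next I measure the edges along normals.

```bash
cat >> h.py <<'E'
def slat(im,p,q,z,side,end,n="top",hl=.08,hw=.014):
    """p,q: rough end points; side: list of (lo,hi) ranges of s where sides are seen; end: t ranges at (-,+) ends."""
    V=cv2.GaussianBlur(im,(0,0),.6).astype(np.float32)[...,0]*.5+im[...,1]*.5
    p,q=np.array(p),np.array(q);c=(p+q)/2;th=np.arctan2(*(q-p)[::-1])
    o=np.arange(-.007,.007,.00025)
    def edge(P,d):
        X=P+o[:,None]*d
        uv=proj(n,np.c_[X,np.full(len(X),z)]).astype(np.float32)
        v=cv2.remap(V,uv[:,:1],uv[:,1:],cv2.INTER_CUBIC).ravel()
        g=np.clip(-np.gradient(cv2.GaussianBlur(v[None],(0,0),4)[0]),0,None)  # bright inside -> dark outside
        k=int(np.argmax(g));w=slice(max(k-4,0),k+5)
        return (o[w]*g[w]).sum()/(g[w].sum()+1e-9)
    for it in range(4):
        u=np.array([np.cos(th),np.sin(th)]);v=np.array([-u[1],u[0]])
        S=np.concatenate([np.arange(a,b,.002) for a,b in side])
        f={}
        for sg in(1,-1):
            e=np.array([sg*(hw+edge(c+s*u+sg*hw*v,sg*v)) for s in S])
            k=abs(e-np.median(e))<.0025; f[sg]=np.polyfit(S[k],e[k],1)
        E={}
        for sg,(a,b) in zip((-1,1),end):
            E[sg]=sg*hl+sg*np.median([edge(c+t*v+sg*hl*u,sg*u) for t in np.arange(a,b,.001)])
        w=f[1][1]-f[-1][1]
        info=dict(w=w*1e3,L=(E[1]-E[-1])*1e3,slopes=np.degrees([f[1][0],f[-1][0]]))
        c=c+u*(E[1]+E[-1])/2+v*(f[1][1]+f[-1][1])/2; th+=(f[1][0]+f[-1][0])/2
    return c,th,info
def px(a): return (.76-.00075*a[1],.29-.00075*a[0])
E
python3 - <<'E'
from h import *
im=cv2.imread("pics/top0.png")
np.set_printoptions(precision=4,suppress=True)
full=[(-.07,.07)];E=(-.01,.01)
for nm,p,q,z,sd,en,hl in[("A",(487,125),(693,88),.014,full,(E,E),.08),("B",(532,407),(741,378),.014,full,(E,E),.08),
 ("short",(564,242),(682,252),.014,[(-.037,.037)],(E,E),.045),
 ("b1",(55,240),(170,407),.014,[(-.035,.035)],(E,E),.08),("b2",(183,163),(292,331),.014,[(-.035,.035)],(E,E),.08)]:
    c,th,i=slat(im,px(p),px(q),z,sd,en,hl=hl);print(nm,c,np.degrees(th),i)
for nm,p,q in[("c1",(40,275),(222,168)),("c2",(122,403),(300,290))]:
    p,q=[ray("top",proj("top",[*px(a),.014]),.028)[0] for a in(p,q)]
    c,th,i=slat(im,p,q,.028,[(-.035,.035)],(E,E));print(nm,c,np.degrees(th),i)
E
```

```text
A [ 0.6802 -0.152 ] -79.47229737120128 {'w': np.float64(26.488975399700404), 'L': np.float64(158.00332877107022), 'slopes': array([ 0.0675, -0.072 ])}
B [ 0.4651 -0.1873] -82.08594664159759 {'w': np.float64(26.424091064643328), 'L': np.float64(157.49331635079943), 'slopes': array([-0.0891,  0.0783])}
short [ 0.5752 -0.1771] -95.48833040708841 {'w': np.float64(25.50211384446705), 'L': np.float64(88.48080809550004), 'slopes': array([ 0.6626, -0.6688])}
b1 [0.5165 0.2068] -146.10792405560142 {'w': np.float64(26.826378213537346), 'L': np.float64(158.51516928112386), 'slopes': array([-0.2952,  0.3238])}
b2 [0.5732 0.1126] -147.8021851095348 {'w': np.float64(26.3453891175573), 'L': np.float64(158.9932461084346), 'slopes': array([-0.1975,  0.1547])}Traceback (most recent call last):
  File "<stdin>", line 11, in <module>
  File "h.py", line 38, in slat
    E[sg]=sg*hl+sg*np.median([edge(c+t*v+sg*hl*u,sg*u) for t in np.arange(a,b,.001)])
                              ~~~~^^^^^^^^^^^^^^^^^^^^
  File "h.py", line 24, in edge
    uv=proj(n,np.c_[X,np.full(len(X),z)]).astype(np.float32)
       ~~~~^^^^^^^^^^^^^^^^^^^^^^^^^^^^^^
  File "h.py", line 9, in proj
    m=r.camera_model(n);q=(np.atleast_2d(P)@m["R"].T+m["t"])@m["intrinsics"].T
ValueError: time passes only in moves, steps and waits
```

```bash
sed -i 's/^from bench import r$/from bench import r\nfrom functools import cache\ncm=cache(lambda n:r.camera_model(n))/; s/=r.camera_model(n);/=cm(n);/' h.py
python3 - <<'E'
from h import *
np.set_printoptions(precision=3,suppress=True)
def tri(a,b):
    P=[cm(n)["intrinsics"]@np.c_[cm(n)["R"],cm(n)["t"]] for n in("top","scene")]
    X=cv2.triangulatePoints(P[0],P[1],np.float64(a),np.float64(b)).ravel();return X[:3]/X[3]
for nm,a,b in[("beam near end",(113,301),(187,188)),("beam alt",(107,303),(184,182)),("table corner",(180,334),(190,225)),("board corner near",(95,312),(140,60)),("rail",(168,308),(186,213)),
 ("box corner",(371,24),(484,158)),("check A corner",(425,157),(480,270)) ]:
    X=tri(a,b);e=proj("top",X)[0]-a;print(nm,X,e,proj("scene",X)[0]-b)
im=cv2.imread("pics/top0.png");E=(-.01,.01)
for nm,p,q in[("c1",(40,275),(222,168)),("c2",(122,403),(300,290))]:
    p,q=[ray("top",proj("top",[*px(a),.014]),.028)[0] for a in(p,q)]
    c,th,i=slat(im,p,q,.028,[(-.035,.035)],(E,E));print(nm,c,np.degrees(th),i)
E
```

```text
beam near end [ 0.413  0.471 -0.043] [ 0.253 -0.736] [-0.773  0.082]
beam alt [ 0.409  0.477 -0.026] [ 0.417 -1.223] [-1.273  0.13 ]
table corner [ 0.344  0.317 -0.041] [ 1.537 -4.363] [-5.122  0.423]
board corner near [0.363 0.337 0.326] [-2.957 10.404] [ 9.776 -1.472]
rail [ 0.379  0.35  -0.037] [-1.943  5.982] [ 6.684 -0.979]
box corner [ 0.92  -0.087  0.135] [-11.36   13.981] [19.925 -7.309]
check A corner [ 0.702 -0.228  0.021] [-0.277  0.348] [ 0.598 -0.152]
c1 [0.592 0.19 ] -58.84943165061039 {'w': np.float64(27.42626942020996), 'L': np.float64(158.97795003376064), 'slopes': array([ 0.033, -0.042])}
c2 [0.499 0.131] -56.07482186533575 {'w': np.float64(26.122905194272096), 'L': np.float64(158.50287217475162), 'slopes': array([ 0.634, -0.62 ])}
```

Call:
{"fn": "send_rows", "kwargs": {
  "commands": [
    [87,-13.5,-23.9,0,0],
    [87,-13.5,-23.9,0,0],
    [87,-13.5,-23.9,0,0],
    [87,-13.5,-23.9,0,0],
    [87,-13.5,-23.9,0,0],
    [87,-13.5,-23.9,0,0],
    [87,-13.5,-23.9,0,0],
    [87,-13.5,-23.9,0,0],
    [87,0,0,0,0]
  ]
}}

```text
clock: 0.85
position: [0.2029, 0.3952, 0.1833]
orientation: [0.113, 0.994, -0.001, 0.0]
wrist_force: [0.1, 0.5, 0.2]
finger_gap: 0.0871
grasp_force: 0.0
```

Call:
{"fn": "send_rows", "kwargs": {
  "commands": [
    [87,-22.4,-14.2,0,0],
    [87,-22.4,-14.2,0,0],
    [87,-22.4,-14.2,0,0],
    [87,-22.4,-14.2,0,0],
    [87,-22.4,-14.2,0,0],
    [87,-22.4,-14.2,0,0],
    [87,-22.4,-14.2,0,0],
    [87,-22.4,-14.2,0,0],
    [87,0,0,0,0]
  ]
}}

```text
clock: 1.6
position: [0.3537, 0.2455, 0.1833]
orientation: [0.114, 0.994, -0.0, 0.0]
wrist_force: [0.6, -0.9, 0.2]
finger_gap: 0.0868
grasp_force: 0.0
```

Call:
{"fn": "send_rows", "kwargs": {
  "commands": [
    [70,-13,-25.1,0,0],
    [70,-13,-25.1,0,0],
    [70,-13,-25.1,0,0],
    [70,-13,-25.1,0,0],
    [70,-13,-25.1,0,0],
    [70,-13,-25.1,0,0],
    [70,-13,-25.1,0,0],
    [70,-13,-25.1,0,0],
    [70,-13,-25.1,0,0],
    [70,-13,-25.1,0,0],
    [70,-13,-25.1,0,0],
    [70,-13,-25.1,0,0]
  ]
}}

```text
clock: 2.6
position: [0.4366, -0.0799, 0.1833]
orientation: [0.111, 0.994, 0.0, 0.0]
wrist_force: [0.5, 0.8, 0.1]
finger_gap: 0.0698
grasp_force: 0.0
```

Call:
{"fn": "send_rows", "kwargs": {
  "commands": [
    [70,-13,-25.1,0,0],
    [70,-13,-25.1,0,0],
    [70,-13,-25.1,0,0],
    [70,-13,-25.1,0,0],
    [70,0,0,0,0]
  ]
}}

```text
clock: 3.02
position: [0.4654, -0.1929, 0.1834]
orientation: [0.113, 0.994, -0.002, 0.0]
wrist_force: [-1.0, -0.8, 0.9]
finger_gap: 0.0701
grasp_force: 0.0
```

Call:
{"fn": "send_rows", "kwargs": {
  "commands": [
    [60,0,0,0,0.121],
    [60,0,0,0,0.121],
    [60,0,0,0,0.121],
    [60,0,0,0,0.121],
    [60,0,0,0,0.121],
    [60,0,0,0,0.121],
    [60,0,0,0,0.121],
    [60,0,0,0,0.121],
    [60,0,0,0,0.121],
    [60,0,0,0,0.121],
    [60,0,0,0,0],
    [60,0,0,0,0]
  ]
}}

```text
clock: 4.02
position: [0.4652, -0.1878, 0.1832]
orientation: [0.655, 0.756, -0.0, -0.0]
wrist_force: [0.6, 0.3, -0.2]
finger_gap: 0.06
grasp_force: 0.0
```

```bash
cat >> h.py <<'E'
def delta(x,y,z,yawy):
    "tool-frame shift (mm) and roll (rad) from the measured pose to TCP x,y,z with tool-y at yaw yawy (deg)"
    from scipy.spatial.transform import Rotation as Ro
    s=r.observe();R=Ro.from_quat(s["orientation"]).as_matrix()
    yaw=np.degrees(np.arctan2(R[1,1],R[0,1]))
    d=R.T@(np.array([x,y,z])-s["position"])*1e3
    roll=-(np.radians(yawy-yaw)+np.pi)%(2*np.pi)
    roll=-((np.radians(yawy-yaw)+np.pi)%(2*np.pi)-np.pi)
    c,sn=np.cos(roll),np.sin(roll)
    print("t",round(s["clock"],2),"pos",s["position"].round(4) if hasattr(s["position"],"round") else s["position"],"yaw",round(yaw,2),"tilt",R[:2,2].round(4),"shift before roll",d.round(1),"roll",round(roll,4),"shift after roll",[round(c*d[0]+sn*d[1],1),round(-sn*d[0]+c*d[1],1)],"q",np.round(s["joints"],2),"gap",s["finger_gap"],"F",np.round(s["wrist_force"],1),s["grasp_force"])
E
python3 -c "
from h import *
delta(.4651,-.1873,.003,7.91)"
```

```text
t 4.02 pos [ 0.4652 -0.1878  0.1832] yaw 8.22 tilt [-0.0003  0.0002] shift before roll [  0.4  -0.  180.2] roll 0.0054 shift after roll [np.float64(0.4), np.float64(-0.0)] q [-0.69  0.05  1.03  1.82 -0.04  1.3   0.49] gap 0.05998562802503239 F [ 0.6  0.3 -0.2] 0.0
```

Call:
{"fn": "send_rows", "kwargs": {
  "commands": [
    [60,0.4,0,22,0.005],
    [60,0,0,22,0],
    [60,0,0,22,0],
    [60,0,0,22,0],
    [60,0,0,22,0],
    [60,0,0,22,0],
    [60,0,0,22,0],
    [60,0,0,12,0],
    [60,0,0,8,0],
    [60,0,0,4,0],
    [60,0,0,2,0],
    [60,0,0,0,0]
  ]
}}

```text
clock: 5.02
position: [0.4655, -0.188, 0.0037]
orientation: [0.658, 0.753, 0.0, 0.0]
wrist_force: [-0.5, 0.0, -0.1]
finger_gap: 0.0604
grasp_force: 0.0
```

Call:
{"fn": "send_rows", "kwargs": {
  "commands": [
    [10,0,0,0,0],
    [10,0,0,0,0],
    [10,0,0,0,0],
    [10,0,0,0,0],
    [10,0,0,0,0],
    [10,0,0,0,0],
    [10,0,0,0,0],
    [10,0,0,0,0]
  ]
}}

```text
clock: 5.68
position: [0.4651, -0.1879, 0.0033]
orientation: [0.658, 0.753, 0.0, -0.0]
wrist_force: [0.7, 0.2, -0.4]
finger_gap: 0.0153
grasp_force: 0.0
```

Call:
{"fn": "send_rows", "kwargs": {
  "commands": [
    [10,0,0,-5,0],
    [10,0,0,-15,0],
    [10,0,0,-25,0],
    [10,0,0,-25,0],
    [10,0,0,-25,0],
    [10,0,0,-25,0],
    [10,0,0,0,0],
    [10,0,0,0,0]
  ]
}}

```text
clock: 6.35
position: [0.466, -0.1879, 0.1244]
orientation: [0.658, 0.753, 0.001, 0.001]
wrist_force: [0.5, 0.1, -0.9]
finger_gap: 0.0102
grasp_force: 0.0
```

```bash
python3 -c "
from h import *
delta(.5165,.2068,.123,-56.1)"
```

```text
t 6.35 pos [ 0.466  -0.1879  0.1244] yaw 7.69 tilt [0.0027 0.0009] shift before roll [384.4 102.9   1.9] roll 1.1134 shift after roll [np.float64(262.1), np.float64(-299.4)] q [-0.67  0.14  1.05  1.9  -0.13  1.17  0.56] gap 0.010179815167756954 F [ 0.5  0.1 -0.9] 0.0
```

Run:
```python
from h import *
a=r.read_camera("top")[:,:,::-1];b=r.read_camera("scene")[:,:,::-1]
cv2.imwrite("pics/t1.png",a);cv2.imwrite("pics/s1.png",b)
cv2.imwrite("pics/v1.png",np.hstack([cv2.resize(a[140:340,320:480],(400,500)),cv2.resize(b[200:420,260:430],(386,500))]))
```

```text
(no output)
```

View pics/v1.png

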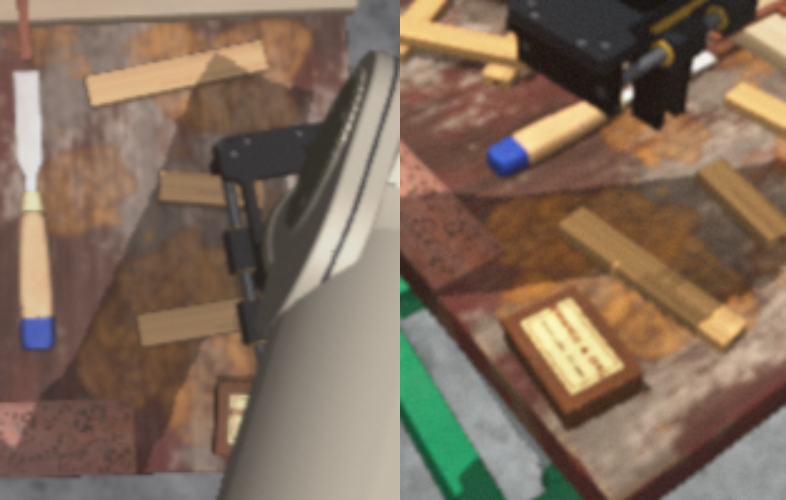

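Run:
```python
from h import *
np.set_printoptions(precision=4,suppress=True)
p=proj("scene",[.466,-.188,.1244])[0];print(p)
a=cv2.imread("pics/s0.png") if 0 else cv2.imread("pics/scene0.png");b=cv2.imread("pics/s1.png")
c1=b[190:310,300:440];A=a[270:370,310:430];B=b[270:370,310:430]
v=cv2.resize(c1,(560,480),interpolation=cv2.INTER_CUBIC)
w=np.vstack([cv2.resize(A,(240,200)),cv2.resize(B,(240,200)),np.zeros((80,240,3),np.uint8)])
cv2.imwrite("pics/v2.png",np.hstack([v,w]))
im=cv2.imread("pics/scene0.png")
full=[(-.07,.07)];E=(-.01,.01)
for f in("scene0","s1"):
    im=cv2.imread(f"pics/{f}.png")
    c,th,i=slat(im,px((532,407)),px((741,378)),.014,full,(E,E),n="scene");print(f,c,np.degrees(th),i)
```

```text
[373.0014 268.9603]
scene0 [ 0.4646 -0.1887] -82.07877588979929 {'w': np.float64(27.6899771961366), 'L': np.float64(159.48606458623496), 'slopes': array([-0.1413,  0.1507])}
s1 [ 0.4647 -0.189 ] -82.21208784780268 {'w': np.float64(27.57269975214227), 'L': np.float64(159.35952060041024), 'slopes': array([ 0.1103, -0.1041])}
```

View pics/v2.png

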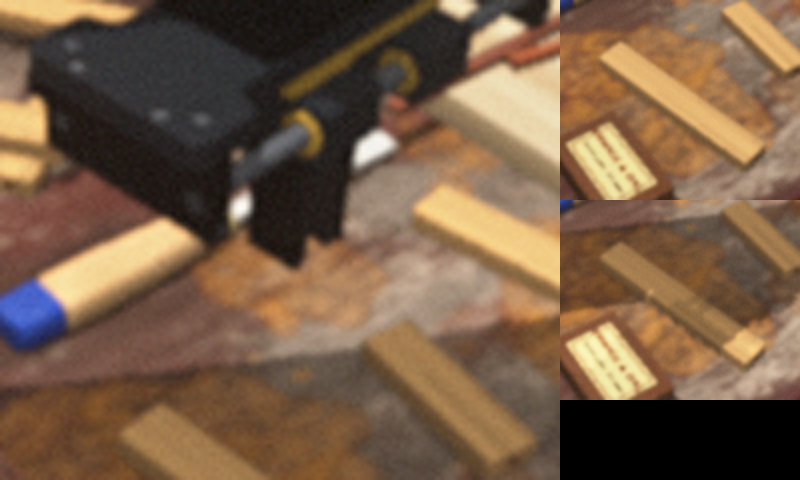

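The slat is unmoved. The real finger tips show at about (378,252), while the reported TCP projects to (373,269), so the fingers closed above the slat. I'll go down to the height already known to be free and look closely.

Call:
{"fn": "send_rows", "kwargs": {
  "commands": [
    [50,0,0,25,0],
    [50,0,0,25,0],
    [50,0,0,25,0],
    [50,0,0,25,0],
    [50,0,0,15,0],
    [50,0,0,5,0],
    [50,0,0,0,0],
    [50,0,0,0,0]
  ]
}}

```text
clock: 7.12
position: [0.4648, -0.1883, 0.0034]
orientation: [0.658, 0.753, -0.0, -0.0]
wrist_force: [-0.4, 0.2, -0.3]
finger_gap: 0.0484
grasp_force: 0.0
```

Run:
```python
from h import *
delta(.4651,-.1873,.003,7.91)
b=r.read_camera("scene")[:,:,::-1];a=r.read_camera("top")[:,:,::-1]
cv2.imwrite("pics/s2.png",b);cv2.imwrite("pics/t2.png",a)
print(proj("scene",[r.observe()["position"]]))
cv2.imwrite("pics/v3.png",np.hstack([cv2.resize(b[250:380,310:430],(480,520),interpolation=2),cv2.resize(a[180:310,380:460],(320,520),interpolation=2)]))
```

```text
t 7.12 pos [ 0.4648 -0.1883  0.0034] yaw 7.64 tilt [-0.0008 -0.0004] shift before roll [1.  0.4 0.4] roll -0.0047 shift after roll [np.float64(1.0), np.float64(0.4)] q [-0.52  0.37  0.94  2.01 -0.36  0.94  0.75] gap 0.04840960518428456 F [-0.4  0.2 -0.3] 0.0
[[368.5486481  322.18370319]]
```

View pics/v3.png

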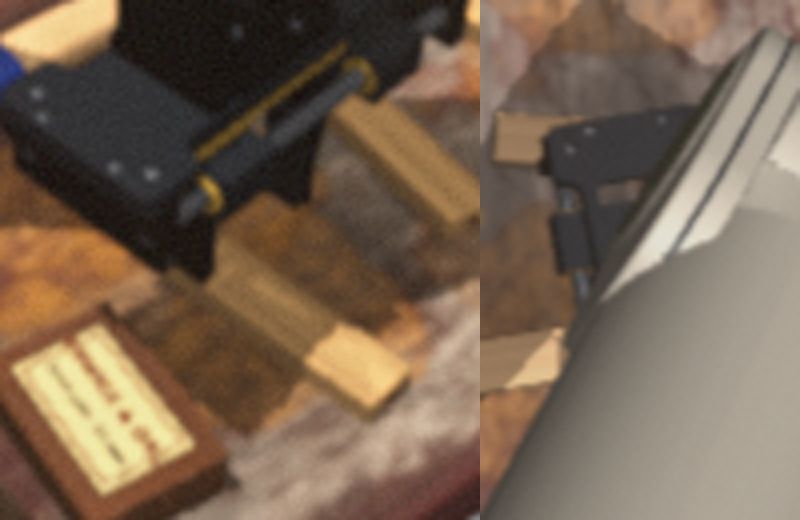

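Run:
```python
from h import *
from scipy.optimize import least_squares
np.set_printoptions(precision=4,suppress=True)
for nm,uv,P in[("low",(374,309.5),(.4648,-.1883,.0034)),("high",(378.5,252),(.466,-.188,.1244))]:
  for y in(P[1]-.0095,P[1]):
    s=least_squares(lambda q:proj("scene",[q[0],y,q[1]])[0]-uv,[.46,0.02]).x;print(nm,y,s,"offset",s-np.array([P[0],P[2]]))
  for z in(P[2],P[2]+.014,):
    print("  at z",z,ray("scene",uv,z))
for x in(.4408-.0,.489):
  print([proj("scene",[x,-.1978,z])[0] for z in(.0034,.02,.035)])
```

```text
low -0.1978 [0.466  0.0436] offset [0.0012 0.0402]
low -0.1883 [0.4757 0.0289] offset [0.0109 0.0255]
  at z 0.0034 [[ 0.4923 -0.1719]]
  at z 0.0174 [[ 0.4832 -0.1809]]
high -0.1975 [0.4648 0.1649] offset [-0.0012  0.0405]
high -0.188 [0.4744 0.1535] offset [0.0084 0.0291]
  at z 0.1244 [[ 0.4989 -0.1637]]
  at z 0.1384 [[ 0.4871 -0.1754]]
[array([360.8507, 333.2332]), array([361.3028, 326.556 ]), array([361.7228, 320.3526])]
[array([382.7871, 319.6153]), array([383.5362, 312.9455]), array([384.2315, 306.7541])]
```

Run:
```python
from h import *
np.set_printoptions(precision=1,suppress=True)
R=np.array([[np.cos(np.radians(7.64)),-np.sin(np.radians(7.64))],[np.sin(np.radians(7.64)),np.cos(np.radians(7.64))]])
for z in(.05,.07,.09,.11):
  for sx,sy in((-1,-1),(-1,1),(1,-1)):
    p=np.array([.4648,-.1883])+R@[sx*.095,sy*.0375]
    u=proj("scene",[*p,z])[0];print(z,sx,sy,u,"crop",(u-[310,250])*4)
```

```text
0.05 -1 -1 [345.8 351.5] crop [143.1 405.9]
0.05 -1 1 [310.4 322.8] crop [  1.6 291.3]
0.05 1 -1 [424.3 285.9] crop [457.1 143.6]
0.07 -1 -1 [346.1 342.7] crop [144.4 370.8]
0.07 -1 1 [310.  314.1] crop [  0.2 256.2]
0.07 1 -1 [425.9 277.2] crop [463.6 108.8]
0.09 -1 -1 [346.4 333.5] crop [145.7 334.2]
0.09 -1 1 [309.7 305. ] crop [ -1.3 219.8]
0.09 1 -1 [427.6 268.2] crop [470.3  72.8]
0.11 -1 -1 [346.8 324. ] crop [147.1 296.1]
0.11 -1 1 [309.3 295.5] crop [ -2.9 182. ]
0.11 1 -1 [429.3 258.9] crop [477.3  35.6]
```

The gripper body and tips both appear about 40 mm above where the reported TCP puts them, consistently at two heights. I'll descend under force guard.

Call:
{"fn": "send_rows", "kwargs": {
  "commands": [
    [50,0,0,6,0],
    [50,0,0,6,0],
    [50,0,0,6,0],
    [50,0,0,5,0],
    [50,0,0,0,0],
    [50,0,0,0,0]
  ]
}}

```text
clock: 7.72
position: [0.4647, -0.188, -0.02]
orientation: [0.658, 0.753, -0.0, -0.0]
wrist_force: [-0.4, 0.1, -0.4]
finger_gap: 0.0498
grasp_force: 0.0
```

Call:
{"fn": "send_rows", "kwargs": {
  "commands": [
    [50,0,0,2,0],
    [50,0,0,2,0],
    [50,0,0,0,0]
  ]
}}

```text
clock: 7.97
position: [0.465, -0.1878, -0.0239]
orientation: [0.658, 0.753, -0.0, -0.0]
wrist_force: [-0.0, 0.5, 1.2]
finger_gap: 0.0498
grasp_force: 0.0
```

Call:
{"fn": "send_rows", "kwargs": {
  "commands": [
    [50,0,0,2,0],
    [50,0,0,2,0],
    [50,0,0,0,0]
  ]
}}

```text
clock: 8.22
position: [0.4649, -0.1878, -0.028]
orientation: [0.658, 0.753, -0.0, -0.0]
wrist_force: [0.4, 0.1, 0.7]
finger_gap: 0.05
grasp_force: 0.0
```

Call:
{"fn": "send_rows", "kwargs": {
  "commands": [
    [50,0,0,1.5,0],
    [50,0,0,1.5,0],
    [50,0,0,0,0]
  ]
}}

```text
clock: 8.47
position: [0.4649, -0.1878, -0.031]
orientation: [0.658, 0.753, -0.0, -0.0]
wrist_force: [-0.3, 0.0, 0.4]
finger_gap: 0.05
grasp_force: 0.0
```

Call:
{"fn": "send_rows", "kwargs": {
  "commands": [
    [50,0,0,1.5,0],
    [50,0,0,1.5,0],
    [50,0,0,0,0]
  ]
}}

```text
clock: 8.72
position: [0.465, -0.1878, -0.0339]
orientation: [0.658, 0.753, -0.0, -0.0]
wrist_force: [0.0, 0.1, -0.7]
finger_gap: 0.0499
grasp_force: 0.0
```

Call:
{"fn": "send_rows", "kwargs": {
  "commands": [
    [50,0,0,1.5,0],
    [50,0,0,0,0]
  ]
}}

```text
clock: 8.88
position: [0.465, -0.1878, -0.0354]
orientation: [0.658, 0.753, -0.0, -0.0]
wrist_force: [0.2, -0.0, -0.7]
finger_gap: 0.0501
grasp_force: 0.0
```

Call:
{"fn": "send_rows", "kwargs": {
  "commands": [
    [50,0,0,1.5,0],
    [50,0,0,0,0]
  ]
}}

```text
clock: 9.05
position: [0.465, -0.1878, -0.0369]
orientation: [0.658, 0.753, -0.0, -0.0]
wrist_force: [-1.7, -0.4, 0.0]
finger_gap: 0.0501
grasp_force: 0.0
```

Call:
{"fn": "send_rows", "kwargs": {
  "commands": [
    [50,0,0,1,0],
    [50,0,0,0,0]
  ]
}}

```text
clock: 9.22
position: [0.4651, -0.1878, -0.0378]
orientation: [0.658, 0.753, 0.0, -0.0]
wrist_force: [-0.0, -0.8, 0.8]
finger_gap: 0.0502
grasp_force: 0.0
```

Deep enough by the estimate, so I try the grip here.

Call:
{"fn": "send_rows", "kwargs": {
  "commands": [
    [20,0,0,0,0],
    [20,0,0,0,0],
    [20,0,0,0,0],
    [20,0,0,0,0],
    [20,0,0,0,0],
    [20,0,0,0,0],
    [20,0,0,0,0]
  ]
}}

```text
clock: 9.8
position: [0.4651, -0.1879, -0.0377]
orientation: [0.658, 0.753, 0.0, -0.0]
wrist_force: [-0.4, -0.1, -0.4]
finger_gap: 0.0275
grasp_force: 30.0
```

Call:
{"fn": "send_rows", "kwargs": {
  "commands": [
    [20,0,0,-3,0],
    [20,0,0,-10,0],
    [20,0,0,-20,0],
    [20,0,0,-25,0],
    [20,0,0,-25,0],
    [20,0,0,-15,0],
    [20,0,0,0,0],
    [20,0,0,0,0]
  ]
}}

```text
clock: 10.47
position: [0.4657, -0.1877, 0.0612]
orientation: [0.658, 0.753, 0.001, 0.001]
wrist_force: [-0.5, 0.5, -0.8]
finger_gap: 0.0276
grasp_force: 30.0
```

Run:
```python
from h import *
delta(.5165,.2068,.06,-56.1)
b=r.read_camera("scene")[:,:,::-1];cv2.imwrite("pics/s3.png",b)
```

```text
t 10.47 pos [ 0.4657 -0.1877  0.0612] yaw 7.7 tilt [0.0021 0.0008] shift before roll [384.2 103.1   1.6] roll 1.1134 shift after roll [np.float64(262.2), np.float64(-299.2)] q [-0.6   0.26  1.02  1.97 -0.26  1.05  0.66] gap 0.027603835472672075 F [-0.5  0.5 -0.8] 29.997081756591797
```

Call:
{"fn": "send_rows", "kwargs": {
  "commands": [
    [20,24,6.44,0,0],
    [20,24,6.44,0,0],
    [20,24,6.44,0,0],
    [20,24,6.44,0,0],
    [20,24,6.44,0,0],
    [20,24,6.44,0,0],
    [20,24,6.44,0,0],
    [20,24,6.44,0,0],
    [20,24,6.44,0,0],
    [20,24,6.44,0,0],
    [20,24,6.44,0,0],
    [20,24,6.44,0,0]
  ]
}}

```text
clock: 11.52
position: [0.5024, 0.1087, 0.0592]
orientation: [0.658, 0.753, -0.001, -0.0]
wrist_force: [1.3, 0.6, 0.3]
finger_gap: 0.0275
grasp_force: 30.0
```

Call:
{"fn": "send_rows", "kwargs": {
  "commands": [
    [20,24,6.44,0,0],
    [20,24,6.44,0,0],
    [20,24,6.44,0,0],
    [20,24,6.44,0,0],
    [20,0,0,0,0]
  ]
}}

```text
clock: 11.93
position: [0.5148, 0.2117, 0.0588]
orientation: [0.656, 0.755, -0.001, -0.001]
wrist_force: [0.7, 1.0, -0.8]
finger_gap: 0.0277
grasp_force: 30.0
```

Call:
{"fn": "send_rows", "kwargs": {
  "commands": [
    [20,0,0,0,0.1113],
    [20,0,0,0,0.1113],
    [20,0,0,0,0.1113],
    [20,0,0,0,0.1113],
    [20,0,0,0,0.1113],
    [20,0,0,0,0.1113],
    [20,0,0,0,0.1113],
    [20,0,0,0,0.1113],
    [20,0,0,0,0.1113],
    [20,0,0,0,0.1113],
    [20,0,0,0,0],
    [20,0,0,0,0]
  ]
}}

```text
clock: 12.93
position: [0.5154, 0.2059, 0.0595]
orientation: [0.956, 0.293, -0.001, 0.001]
wrist_force: [0.4, 0.4, -0.1]
finger_gap: 0.0278
grasp_force: 30.0
```

Run:
```python
from h import *
np.set_printoptions(precision=4,suppress=True)
delta(.5165,.2068,-.0097,-56.1)
s=r.observe();zt=s["position"][2]+.0377+.014
E=(-.01,.01)
for n in("top","scene"):
    im=r.read_camera(n)[:,:,::-1].copy();cv2.imwrite(f"pics/{n}4.png",im)
    u=np.array([np.cos(np.radians(33.9)),np.sin(np.radians(33.9))])*.08
    c=np.array([.5165,.2068])
    try:print(n,slat(im,c-u,c+u,zt,[(-.07,-.045),(.045,.07)],(E,E),n=n))
    except Exception as e:print(e)
a=cv2.imread("pics/top4.png")[160:310,170:330];b=cv2.imread("pics/scene4.png")[110:260,200:360]
cv2.imwrite("pics/v4.png",np.hstack([cv2.resize(a,(400,375)),cv2.resize(b,(400,375))]))
```

```text
t 12.93 pos [0.5154 0.2059 0.0595] yaw -55.9 tilt [-0.0011 -0.0015] shift before roll [ 1.5 -0.1 69.2] roll 0.0035 shift after roll [np.float64(1.5), np.float64(-0.2)] q [-1.31  0.46  1.06  1.84 -0.45  1.11 -1.07] gap 0.0278071599523847 F [ 0.4  0.4 -0.1] 29.997682571411133
top (array([0.5153, 0.2022]), np.float64(0.5751855672744607), {'w': np.float64(18.950049316343677), 'L': np.float64(157.25901611757763), 'slopes': array([-0.0776, -0.4481])})
scene (array([0.5126, 0.2042]), np.float64(0.5991346234952247), {'w': np.float64(29.184734345818846), 'L': np.float64(164.13774914832084), 'slopes': array([ 0.2423, -0.2811])})
```

View pics/v4.png

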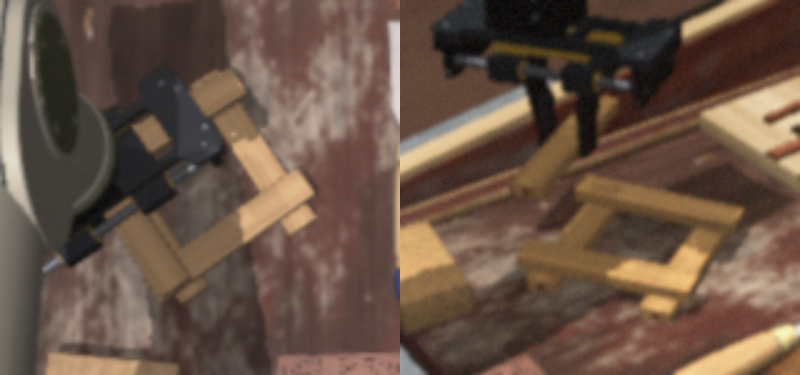

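The slat is held above bottom slat 1. I descend partway and remeasure.

Call:
{"fn": "send_rows", "kwargs": {
  "commands": [
    [20,1.5,-0.1,0,0.0035],
    [20,0,0,15,0],
    [20,0,0,15,0],
    [20,0,0,15,0],
    [20,0,0,9,0],
    [20,0,0,0,0],
    [20,0,0,0,0],
    [20,0,0,0,0]
  ]
}}

```text
clock: 13.7
position: [0.5177, 0.2074, 0.0071]
orientation: [0.957, 0.29, 0.0, -0.0]
wrist_force: [-0.1, -0.2, -0.2]
finger_gap: 0.0276
grasp_force: 30.0
```

Run:
```python
from h import *
np.set_printoptions(precision=4,suppress=True)
delta(.5165,.2068,-.0097,-56.1)
s=r.observe();zt=s["position"][2]+.0377+.014
E=(-.01,.01)
u=np.array([np.cos(np.radians(33.9)),np.sin(np.radians(33.9))])*.08
c=np.array([.5165,.2068])
for n in("top","scene"):
    im=r.read_camera(n)[:,:,::-1].copy();cv2.imwrite(f"pics/{n}5.png",im)
    for dz in(0,.01):
      for sd in([(-.07,-.045)],[(.045,.07)]):
        k,th,i=slat(im,c-u,c+u,zt+dz,sd,(E,E),n=n);print(n,dz,k,np.degrees(th),{a:np.round(b,1) for a,b in i.items()})
```

```text
t 13.7 pos [0.5177 0.2074 0.0071] yaw -56.29 tilt [0.0009 0.0005] shift before roll [-1.3 -0.2 16.8] roll -0.0032 shift after roll [np.float64(-1.3), np.float64(-0.2)] q [-1.25  0.53  0.99  1.87 -0.52  1.02 -1.02] gap 0.027573120894051423 F [-0.1 -0.2 -0.2] 29.997011125087738
top 0 [0.5145 0.2113] 32.98248708931797 {'w': np.float64(34.9), 'L': np.float64(160.2), 'slopes': array([ 0.5, -0.9])}
top 0 [0.5109 0.2171] 27.89234905216262 {'w': np.float64(39.0), 'L': np.float64(159.1), 'slopes': array([-5.2,  4.2])}
top 0.01 [0.5137 0.2095] 32.9021075178426 {'w': np.float64(34.5), 'L': np.float64(160.2), 'slopes': array([ 0.9, -0.5])}
top 0.01 [0.5092 0.2169] 26.03918001866457 {'w': np.float64(39.2), 'L': np.float64(159.4), 'slopes': array([-4.9,  5.8])}
scene 0 [0.5119 0.2078] 38.078443509240266 {'w': np.float64(30.4), 'L': np.float64(160.1), 'slopes': array([ 2. , -1.7])}
scene 0 [0.5149 0.2032] 35.70113371861861 {'w': np.float64(28.1), 'L': np.float64(160.3), 'slopes': array([0. , 0.1])}
scene 0.01 [0.521  0.2008] 33.940146668113336 {'w': np.float64(21.7), 'L': np.float64(156.7), 'slopes': array([-2.1,  2.2])}
scene 0.01 [0.525  0.1942] 40.21199229977771 {'w': np.float64(23.2), 'L': np.float64(157.6), 'slopes': array([1.9, 0.7])}
```

Call:
{"fn": "send_rows", "kwargs": {
  "commands": [
    [20,-0.8,0,6,0],
    [20,0,0,5,0],
    [20,0,0,3,0],
    [20,0,0,0,0],
    [20,0,0,0,0],
    [20,0,0,0,0]
  ]
}}

```text
clock: 14.3
position: [0.5165, 0.2068, -0.0076]
orientation: [0.957, 0.29, 0.0, 0.0]
wrist_force: [0.0, -1.0, -0.8]
finger_gap: 0.028
grasp_force: 30.0
```

```bash
python3 -c "
from h import *
delta(.5165,.2068,-.0097,-56.1)"
```

```text
t 14.3 pos [ 0.5165  0.2068 -0.0076] yaw -56.3 tilt [ 0. -0.] shift before roll [-0.   0.   2.1] roll -0.0035 shift after roll [np.float64(-0.0), np.float64(0.0)] q [-1.23  0.55  0.97  1.88 -0.54  1.   -1.01] gap 0.02802892000767332 F [ 0.  -1.  -0.8] 29.997076392173767
```

Call:
{"fn": "send_rows", "kwargs": {
  "commands": [
    [20,0,0,1,-0.0035],
    [20,0,0,0.8,0],
    [20,0,0,0,0]
  ]
}}

```text
clock: 14.55
position: [0.5164, 0.2069, -0.0096]
orientation: [0.957, 0.292, -0.0, -0.0]
wrist_force: [-0.2, 0.1, -1.0]
finger_gap: 0.0275
grasp_force: 30.0
```

Call:
{"fn": "send_rows", "kwargs": {
  "commands": [
    [20,0,0,0.5,0],
    [20,0,0,0,0]
  ]
}}

```text
clock: 14.72
position: [0.5164, 0.2069, -0.0097]
orientation: [0.957, 0.292, -0.0, -0.0]
wrist_force: [-2.3, -0.6, 3.4]
finger_gap: 0.0278
grasp_force: 30.0
```

Call:
{"fn": "send_rows", "kwargs": {
  "commands": [
    [34,0,0,0,0],
    [40,0,0,0,0],
    [46,0,0,0,0],
    [46,0,0,0,0],
    [46,0,0,0,0]
  ]
}}

```text
clock: 15.13
position: [0.5164, 0.2069, -0.01]
orientation: [0.957, 0.292, -0.0, -0.0]
wrist_force: [-1.1, -0.5, -0.3]
finger_gap: 0.0448
grasp_force: 0.0
```

Call:
{"fn": "send_rows", "kwargs": {
  "commands": [
    [46,0,0,-4,0],
    [46,0,0,-10,0],
    [46,0,0,-20,0],
    [46,0,0,-25,0],
    [46,0,0,-25,0],
    [46,0,0,0,0]
  ]
}}

```text
clock: 15.63
position: [0.5191, 0.2073, 0.079]
orientation: [0.957, 0.291, 0.003, -0.001]
wrist_force: [1.4, 0.5, 0.4]
finger_gap: 0.046
grasp_force: 0.0
```

```bash
python3 -c "
from h import *
delta(.6802,-.152,.06,10.53)"
```

```text
t 15.63 pos [0.5191 0.2073 0.079 ] yaw -56.14 tilt [0.0052 0.0033] shift before roll [-66.6 388.1  18.6] roll -1.1636 shift after roll [np.float64(-382.8), np.float64(92.6)] q [-1.33  0.44  1.08  1.82 -0.43  1.14 -1.09] gap 0.045973572319011016 F [1.4 0.5 0.4] 0.0
```

Call:
{"fn": "send_rows", "kwargs": {
  "commands": [
    [50,-4.29,25.95,0,0],
    [50,-4.29,25.95,0,0],
    [50,-4.29,25.95,0,0],
    [50,-4.29,25.95,0,0],
    [50,-4.29,25.95,0,0],
    [50,-4.29,25.95,0,0],
    [50,-4.29,25.95,0,0],
    [50,-4.29,25.95,0,0],
    [50,-4.29,25.95,0,0],
    [50,-4.29,25.95,0,0],
    [50,0,0,0,0]
  ]
}}

```text
clock: 16.55
position: [0.6264, -0.0391, 0.0751]
orientation: [0.957, 0.289, 0.0, 0.002]
wrist_force: [0.4, -1.9, 0.9]
finger_gap: 0.0501
grasp_force: 0.0
```

Run:
```python
from h import *
np.set_printoptions(precision=4,suppress=True)
print("box base",ray("top",[(463,108),(368,103)],.01))
im=r.read_camera("top")[:,:,::-1].copy();cv2.imwrite("pics/t6.png",im)
sc=r.read_camera("scene")[:,:,::-1].copy();cv2.imwrite("pics/s6.png",sc)
E=(-.01,.01)
def m(nm,im,c,deg,z,sd,n):
    u=np.array([np.cos(np.radians(deg)),np.sin(np.radians(deg))])*.08;c=np.array(c)
    k,th,i=slat(im,c-u,c+u,z,sd,(E,E),n=n);print(nm,n,k,np.degrees(th),{a:np.round(b,1) for a,b in i.items()})
for n,I,I0 in(("top",im,cv2.imread("pics/top0.png")),("scene",sc,cv2.imread("pics/scene0.png"))):
    m("placed",I,(.5165,.2068),33.9,.042,[(-.07,.07)],n)
    m("b1 before",I0,(.5165,.2068),33.9,.014,[(-.035,.035)],n)
    for J,t in((I0,"before"),(I,"after")):
        m("b2 "+t,J,(.5732,.1126),32.2,.014,[(-.035,.035)],n)
    m("A",I0,(.6802,-.152),-79.5,.014,[(-.07,.07)],n)
a=im[160:310,170:330];b=sc[110:260,200:360]
cv2.imwrite("pics/v5.png",np.hstack([cv2.resize(a,(400,375)),cv2.resize(b,(400,375))]))
```

```text
box base [[ 0.8179 -0.3228]
 [ 0.8369 -0.1102]]
placed top [0.515  0.2075] 33.75577760237577 {'w': np.float64(27.3), 'L': np.float64(157.4), 'slopes': array([-0.8,  0.5])}
b1 before top [0.5165 0.2068] 33.90555390156944 {'w': np.float64(26.8), 'L': np.float64(158.5), 'slopes': array([ 0.3, -0.3])}
b2 before top [0.5732 0.1126] 32.10858216962004 {'w': np.float64(26.4), 'L': np.float64(159.0), 'slopes': array([-0.,  0.])}
b2 after top [0.5719 0.1144] 33.8538355877407 {'w': np.float64(29.9), 'L': np.float64(159.4), 'slopes': array([0.3, 0.9])}
A top [ 0.6802 -0.152 ] -79.47231916268376 {'w': np.float64(26.5), 'L': np.float64(158.0), 'slopes': array([ 0.1, -0.1])}
placed scene [0.5138 0.2057] 34.158786221404796 {'w': np.float64(28.3), 'L': np.float64(160.3), 'slopes': array([ 0.3, -0.3])}
b1 before scene [0.5191 0.2076] 34.352085129043196 {'w': np.float64(27.9), 'L': np.float64(169.0), 'slopes': array([ 0.5, -0.7])}
b2 before scene [0.576  0.1132] 32.449915142522485 {'w': np.float64(28.7), 'L': np.float64(169.1), 'slopes': array([-1.4,  1.6])}
b2 after scene [0.5764 0.1133] 33.02221217871938 {'w': np.float64(28.3), 'L': np.float64(169.3), 'slopes': array([-0.8,  0.2])}
A scene [ 0.6796 -0.1531] -79.49119111058322 {'w': np.float64(28.8), 'L': np.float64(159.2), 'slopes': array([-0.,  0.])}
```

View pics/v5.png

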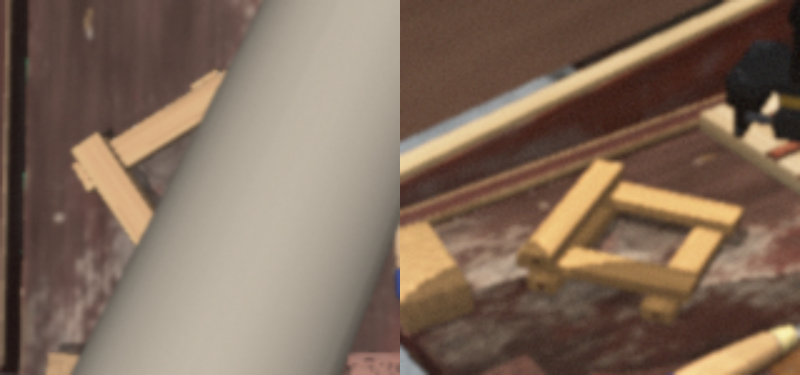

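Call:
{"fn": "send_rows", "kwargs": {
  "commands": [
    [50,-4.29,25.95,0,0],
    [50,-4.29,25.95,0,0],
    [50,-4.29,25.95,0,0],
    [50,-4.29,25.95,0,0],
    [50,-4.29,25.95,0,0],
    [50,0,0,0,0]
  ]
}}

```text
clock: 17.15
position: [0.6803, -0.1566, 0.0744]
orientation: [0.957, 0.29, -0.0, 0.001]
wrist_force: [-0.3, -1.0, -0.3]
finger_gap: 0.0499
grasp_force: 0.0
```

Call:
{"fn": "send_rows", "kwargs": {
  "commands": [
    [50,0,0,0,-0.1163],
    [50,0,0,0,-0.1163],
    [50,0,0,0,-0.1163],
    [50,0,0,0,-0.1163],
    [50,0,0,0,-0.1163],
    [50,0,0,0,-0.1163],
    [50,0,0,0,-0.1163],
    [50,0,0,0,-0.1163],
    [50,0,0,0,-0.1163],
    [50,0,0,0,-0.1163],
    [50,0,0,0,0],
    [50,0,0,0,0]
  ]
}}

```text
clock: 18.15
position: [0.6804, -0.1506, 0.0743]
orientation: [0.64, 0.768, 0.0, -0.0]
wrist_force: [0.2, -0.7, 0.0]
finger_gap: 0.0496
grasp_force: 0.0
```

Run:
```python
from h import *
np.set_printoptions(precision=4,suppress=True)
delta(.6802,-.152,-.0375,10.53)
E=(-.01,.01);n="top"
im=r.read_camera(n)[:,:,::-1].copy();cv2.imwrite("pics/t7.png",im)
for nm,c,d,z,sd in(("placed",(.515,.2065),33.9,.042,[(-.07,.07)]),("b1",(.5165,.2068),33.9,.014,[(-.02,.02)]),("b2",(.5732,.1126),32.2,.014,[(-.035,.035)])):
    u=np.array([np.cos(np.radians(d)),np.sin(np.radians(d))])*.08;c=np.array(c)
    k,th,i=slat(im,c-u,c+u,z,sd,(E,E),n=n);print(nm,k,np.degrees(th),{a:np.round(b,1) for a,b in i.items()})
```

```text
t 18.15 pos [ 0.6804 -0.1506  0.0743] yaw 10.42 tilt [0.0003 0.0009] shift before roll [ -1.5  -0.5 111.8] roll -0.0019 shift after roll [np.float64(-1.5), np.float64(-0.5)] q [-0.3   0.64  0.69  1.41 -0.42  1.24  0.6 ] gap 0.04957929807600312 F [ 0.2 -0.7  0. ] 0.0
placed [0.5144 0.207 ] 34.20777332953346 {'w': np.float64(26.6), 'L': np.float64(158.8), 'slopes': array([ 0.3, -0.3])}
b1 [0.5188 0.213 ] 34.45345020218279 {'w': np.float64(27.7), 'L': np.float64(163.3), 'slopes': array([ 0.4, -0.1])}
b2 [0.5732 0.1126] 32.11355901555171 {'w': np.float64(26.4), 'L': np.float64(159.0), 'slopes': array([-0.1,  0. ])}
```

Call:
{"fn": "send_rows", "kwargs": {
  "commands": [
    [50,-1,-0.4,15,-0.002],
    [50,0,0,20,0],
    [50,0,0,20,0],
    [50,0,0,20,0],
    [50,0,0,15,0],
    [50,0,0,10,0],
    [50,0,0,5,0],
    [50,0,0,3,0],
    [50,0,0,0,0],
    [50,0,0,0,0]
  ]
}}

```text
clock: 19.03
position: [0.6806, -0.1533, -0.0331]
orientation: [0.639, 0.77, 0.0, 0.001]
wrist_force: [0.6, 0.5, 0.7]
finger_gap: 0.0501
grasp_force: 0.0
```

```bash
python3 -c "
from h import *
delta(.6802,-.152,-.0375,10.53)"
```

```text
t 19.03 pos [ 0.6806 -0.1533 -0.0331] yaw 10.64 tilt [ 0.0012 -0.0002] shift before roll [ 1.3 -0.1  4.4] roll 0.0019 shift after roll [np.float64(1.3), np.float64(-0.1)] q [-0.27  0.75  0.63  1.48 -0.48  1.06  0.65] gap 0.05008529409053119 F [0.6 0.5 0.7] 0.0
```

Call:
{"fn": "send_rows", "kwargs": {
  "commands": [
    [50,1,0,2,0.002],
    [50,0,0,2.2,0],
    [50,0,0,0,0],
    [50,0,0,0,0]
  ]
}}

```text
clock: 19.37
position: [0.6798, -0.152, -0.0381]
orientation: [0.639, 0.769, 0.0, -0.0]
wrist_force: [0.7, 0.0, 1.3]
finger_gap: 0.0499
grasp_force: 0.0
```

Call:
{"fn": "send_rows", "kwargs": {
  "commands": [
    [20,0,0,0,0],
    [20,0,0,0,0],
    [20,0,0,0,0],
    [20,0,0,0,0],
    [20,0,0,0,0],
    [20,0,0,0,0],
    [20,0,0,0,0]
  ]
}}

```text
clock: 19.95
position: [0.6798, -0.1521, -0.0381]
orientation: [0.639, 0.769, 0.0, 0.0]
wrist_force: [-0.4, -0.7, 0.3]
finger_gap: 0.0278
grasp_force: 30.0
```

Call:
{"fn": "send_rows", "kwargs": {
  "commands": [
    [20,0,0,-3,0],
    [20,0,0,-9,0],
    [20,0,0,-20,0],
    [20,0,0,-25,0],
    [20,0,0,-25,0],
    [20,0,0,-20,0],
    [20,0,0,-10,0],
    [20,0,0,0,0]
  ]
}}

```text
clock: 20.62
position: [0.6813, -0.1527, 0.077]
orientation: [0.639, 0.769, 0.001, 0.002]
wrist_force: [-0.5, -0.2, -0.3]
finger_gap: 0.0277
grasp_force: 30.0
```

Call:
{"fn": "send_rows", "kwargs": {
  "commands": [
    [20,25.4,-5,0,0],
    [20,25.4,-5,0,0],
    [20,25.4,-5,0,0],
    [20,25.4,-5,0,0],
    [20,25.4,-5,0,0],
    [20,25.4,-5,0,0],
    [20,25.4,-5,0,0],
    [20,25.4,-5,0,0],
    [20,25.4,-5,0,0],
    [20,25.4,-5,0,0],
    [20,25.4,-5,0,0],
    [20,0,0,0,0]
  ]
}}

```text
clock: 21.62
position: [0.5719, 0.1188, 0.0722]
orientation: [0.636, 0.771, -0.0, -0.002]
wrist_force: [-0.3, 1.7, -0.3]
finger_gap: 0.0279
grasp_force: 30.0
```

Call:
{"fn": "send_rows", "kwargs": {
  "commands": [
    [20,0,0,0,0.1192],
    [20,0,0,0,0.1192],
    [20,0,0,0,0.1192],
    [20,0,0,0,0.1192],
    [20,0,0,0,0.1192],
    [20,0,0,0,0.1192],
    [20,0,0,0,0.1192],
    [20,0,0,0,0.1192],
    [20,0,0,0,0.1192],
    [20,0,0,0,0.1192],
    [20,0,0,0,0],
    [20,0,0,0,0]
  ]
}}

```text
clock: 22.62
position: [0.574, 0.1123, 0.0729]
orientation: [0.96, 0.28, -0.001, 0.0]
wrist_force: [0.2, 0.4, 0.4]
finger_gap: 0.028
grasp_force: 30.0
```

```bash
python3 -c "
from h import *
delta(.5747,.1126,-.0095,-57.9)"
```

```text
t 22.62 pos [0.574  0.1123 0.0729] yaw -57.53 tilt [-0.0012 -0.0009] shift before roll [ 0.9  0.1 82.4] roll 0.0064 shift after roll [np.float64(0.9), np.float64(0.1)] q [-1.01  0.47  0.94  1.74 -0.41  1.14 -0.95] gap 0.027999600253554566 F [0.2 0.4 0.4] 30.00063121318817
```

Call:
{"fn": "send_rows", "kwargs": {
  "commands": [
    [20,0,0,20,0],
    [20,0,0,20,0],
    [20,0,0,18,0],
    [20,0,0,11,0],
    [20,0,0,6,0],
    [20,0,0,4,0],
    [20,0,0,0,0],
    [20,0,0,0,0],
    [20,0,0,0,0]
  ]
}}

```text
clock: 23.37
position: [0.5752, 0.1126, -0.0043]
orientation: [0.961, 0.278, 0.001, -0.0]
wrist_force: [-0.7, -0.4, -0.4]
finger_gap: 0.0273
grasp_force: 30.0
```

```bash
python3 -c "
from h import *
delta(.5747,.1126,-.0098,-57.9)"
```

```text
t 23.37 pos [ 0.5752  0.1126 -0.0043] yaw -57.73 tilt [0.0012 0.0006] shift before roll [-0.4 -0.3  5.5] roll 0.003 shift after roll [np.float64(-0.4), np.float64(-0.3)] q [-0.94  0.56  0.86  1.8  -0.5   1.01 -0.89] gap 0.02733619301136494 F [-0.7 -0.4 -0.4] 29.999946355819702
```

Call:
{"fn": "send_rows", "kwargs": {
  "commands": [
    [20,0,-0.2,2,0.003],
    [20,0,0,1.5,0],
    [20,0,0,0.7,0],
    [20,0,0,0,0],
    [20,0,0,0,0]
  ]
}}

```text
clock: 23.78
position: [0.5744, 0.1127, -0.0094]
orientation: [0.961, 0.276, -0.0, -0.0]
wrist_force: [-0.6, -0.1, -0.1]
finger_gap: 0.0275
grasp_force: 30.0
```

Call:
{"fn": "send_rows", "kwargs": {
  "commands": [
    [20,0,0,0.5,0],
    [20,0,0,0,0]
  ]
}}

```text
clock: 23.95
position: [0.5745, 0.1127, -0.0099]
orientation: [0.961, 0.276, 0.0, -0.0]
wrist_force: [-0.3, 0.5, -0.3]
finger_gap: 0.0275
grasp_force: 30.0
```

Call:
{"fn": "send_rows", "kwargs": {
  "commands": [
    [20,0,0,0.4,0],
    [20,0,0,0,0]
  ]
}}

```text
clock: 24.12
position: [0.5745, 0.1127, -0.0102]
orientation: [0.961, 0.276, 0.0, -0.0]
wrist_force: [-0.2, 0.1, 1.2]
finger_gap: 0.0277
grasp_force: 30.0
```

Call:
{"fn": "send_rows", "kwargs": {
  "commands": [
    [34,0,0,0,0],
    [40,0,0,0,0],
    [46,0,0,0,0],
    [46,0,0,0,0],
    [46,0,0,0,0]
  ]
}}

```text
clock: 24.53
position: [0.5745, 0.1126, -0.0103]
orientation: [0.961, 0.276, 0.0, -0.0]
wrist_force: [0.4, 0.9, -0.7]
finger_gap: 0.0444
grasp_force: 0.0
```

Call:
{"fn": "send_rows", "kwargs": {
  "commands": [
    [46,0,0,-4,0],
    [46,0,0,-10,0],
    [46,0,0,-20,0],
    [46,0,0,-25,0],
    [46,0,0,-25,0],
    [46,0,0,-25,0],
    [46,0,0,0,0]
  ]
}}

```text
clock: 25.12
position: [0.5773, 0.1126, 0.1042]
orientation: [0.961, 0.276, 0.003, -0.0]
wrist_force: [1.0, -0.7, 0.1]
finger_gap: 0.0457
grasp_force: 0.0
```

Call:
{"fn": "send_rows", "kwargs": {
  "commands": [
    [46,-4,26,0,0],
    [46,-4,26,0,0],
    [46,-4,26,0,0],
    [46,-4,26,0,0],
    [46,-4,26,0,0],
    [46,-4,26,0,0],
    [46,-4,26,0,0],
    [46,-4,26,0,0],
    [46,-4,26,0,0],
    [46,-4,26,0,0],
    [46,0,0,0,0],
    [46,0,0,0,0]
  ]
}}

```text
clock: 26.12
position: [0.6784, -0.1313, 0.0991]
orientation: [0.962, 0.275, -0.0, 0.001]
wrist_force: [-0.8, 1.0, 0.1]
finger_gap: 0.0464
grasp_force: 0.0
```

Run:
```python
from h import *
np.set_printoptions(precision=4,suppress=True)
E=(-.01,.01)
I={n:r.read_camera(n)[:,:,::-1].copy() for n in("top","scene")}
cv2.imwrite("pics/v6.png",np.hstack([cv2.resize(I["top"][140:340,170:470],(450,300)),cv2.resize(I["scene"][150:390,170:450],(350,300))]))
for n in I:
  for nm,c,d,z,sd in(("p1",(.515,.2065),33.9,.042,[(-.07,.07)]),("p2",(.5732,.1126),32.2,.042,[(-.07,.07)])):
    u=np.array([np.cos(np.radians(d)),np.sin(np.radians(d))])*.08;c=np.array(c)
    k,th,i=slat(I[n],c-u,c+u,z,sd,(E,E),n=n);print(n,nm,k,np.degrees(th),{a:np.round(b,1) for a,b in i.items()})
```

```text
top p1 [0.5148 0.2073] 34.1764040692727 {'w': np.float64(26.6), 'L': np.float64(158.0), 'slopes': array([ 0.3, -0.3])}
top p2 [0.572  0.1125] 31.852271169681302 {'w': np.float64(26.9), 'L': np.float64(159.8), 'slopes': array([-0.6,  0.6])}
scene p1 [0.5135 0.2055] 33.98377252791105 {'w': np.float64(28.5), 'L': np.float64(161.2), 'slopes': array([ 0.2, -0.1])}
scene p2 [0.5719 0.1116] 31.863790599390736 {'w': np.float64(27.7), 'L': np.float64(160.9), 'slopes': array([-0.1,  0.1])}
```

View pics/v6.png

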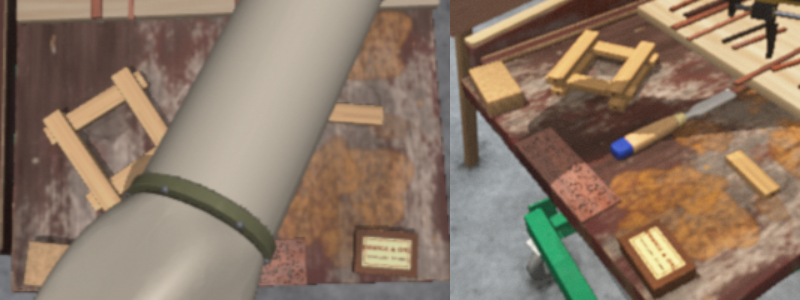

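Both slats lie within about 2 mm and 0.3° of the bottom slats, everything else is in place, and the arm is clear. I hand in.

```bash
python3 -c "
from bench import r
print(r.job_done())"
```

```text
the job is handed in; nothing more can be done
None
```

The third layer is on and the job is handed in at about 26 s of the 54 s: by the cameras, each loose slat lies within about 2 mm and 0.3° of the bottom slat below it. The lower slats and offcut show no shift. The first grasp closed above the slat because the real finger tips sit about 38 mm higher than the reported TCP, and I allowed for that in the later moves.

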